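# Slide the dibber guide onto the sowing rail and clamp it

## Task

Slide the blue dibber-guide carriage onto the dovetail rail from the rail's open end, the guide ring over the seed tray, and run it gently all the way home so that it pushes in the red button of the end stop. Then turn its red clamp knob clockwise until it bites firmly, let go, and leave the other things on the counter alone. Do not force anything: ease the carriage on and stop as soon as you feel the end stop.

Things in the scene. Friction and masses are not known exactly. Their poses are not given: they have to be found in the camera images.
- carriage_grip (a point): Centre of the black grip block (36 mm along x, 24 along y, 33 high) on the blue carriage (about 0.45 kg): 43.5 mm above the carriage's underside, 16.5 mm below the block's top and above the blue plate it stands on. Carriage x = the way it slides onto the rail, y = towards the clamp knob, z up. It starts loose and upright on the counter.
- carriage: Origin 43.5 mm under carriage_grip, same axes. Body 70 mm (x) by 76 mm (y), plate top 27 mm up; knob lug to y = +73 mm, thin arm with steel guide ring to y = -110 mm. A dovetail groove along x is open at both ends; its roof is 15 mm above the underside. On the rail it has 1.3 mm play on each side and about 2.5 mm in height.
- knob_grip (a point): On the vertical axis of the red knob, at half height of its bar: 42 mm long along this point's x, 11 wide along y, 25 high; the bar's underside is 5 mm above the lug. The axis is 56 mm to the carriage's +y side of the grip block, this point 4 mm below carriage_grip (66.5 mm above the counter once on the rail). At knob 0 the bar is parallel to the carriage's x.
- knob (a joint): Clamp knob angle (rad): 0 slack, grows clockwise seen from above, hard end at 1.5; starts below 0.25. Stays where left (friction about 0.25 N m). It drives the jaw in by 3 mm per rad; on the rail it takes up the play by about 0.9 rad, then stiffens; past about 1.2 it is properly tight.
- jaw: Brass clamp jaw in the groove on the carriage's +y side; its frame is the carriage's, shifted as it closes. It presses on the rail's flank when the knob is tightened.
- rail: Fixed sowing jig: plywood board 270 x 235 x 18 mm with a dovetail rail 200 mm long along x. Origin on the counter under the rail's middle; x = the way the carriage slides on, from the open end at x = -100 mm to the stop. On the rail the axes agree, carriage underside 27 mm and carriage_grip 70.5 mm above the counter. Seed tray at y = -67 to -157 mm, top 36 mm up.
- rail_mouth (a point): Middle of the rail's top at its open end, rail axes, 42 mm above the counter. The aluminium rail is 38 mm wide near its top, 28 mm at its foot, 12 mm high; its first 20 mm narrow as a lead-in (2.4 mm per side, top dips 1.2 mm).
- button (a joint): Red button of the end stop (m): 0 standing 8 mm out of the stop's face, 0.008 flush, when the carriage's front (35 mm ahead of its centre) meets the stop. Spring 0.6 N, too weak to push the carriage back. The rubber-faced steel stop block (50 mm wide, top 64 mm up) is set anew each time, face at rail x = 65 to 85 mm, not measured: feel for it.
- watering_can: Red plastic watering can, 120 mm across, 170 mm high, spout to its +x. Bystander.
- bucket: Small galvanised bucket, 128 mm across, 110 mm high. Bystander.
- green_pot: Green ceramic pot, 100 mm across, 90 mm high. Bystander.
- clay_pot: Terracotta pot, 80 mm across, 75 mm high. Bystander.
- dibber: Stainless dibber with wooden cross handle, lying, 215 mm long along its x, up to 28 mm high. Bystander.
Things that resemble listed ones, but are neither listed nor needed, are in the scene too. There is more than one size of the carriage; the job needs the larger.

How it is judged:
By the outcome, as a careful person would: the job done as asked, in the order asked, and still so for the second after the job is handed in, with the robot touching nothing.
It also fails if it takes over 72 s, if anything falls off the work surface, if the arm or the gripper's body presses on something with over 40 N, if the wrist force passes 120 N, or if a joint passes its speed limit or range.

## Robot

A 6-joint arm with a two-finger parallel gripper is mounted at the origin on the work surface. World frame = base frame: x ahead of the robot, y to its left, z up, the work surface at z = 0. Lengths are in m, angles in rad, forces in N, time in s.
With the tool pointing down it reaches from about 0.375 to 0.975 m from the base axis. Payload 3.8 kg.
Tool frame: the origin (TCP) lies where the fingers leave the gripper's body, on its centre line; the fingertips stand 73 mm ahead of it and the grasp point (between the pads) lies 54 mm ahead of it (nose_length is the distance from the TCP to the fingertips, in m); z points along the fingers, y is the line along which they close (so a half turn about z gives the same grasp; the last joint's range is limited). The gripper opens to 85 mm and grips with 20 to 120 N. Pads are 22 mm wide; open, the fingers measure 114 mm over their backs; the gripper's body (76 mm by 85 mm) begins 54 mm behind the grasp point. The pads swing forward as they close: fully open they stand 13 mm farther back than shut.
Start: joints at [1.118, 0.264, 1.604, -0, 1.274, -0.037], TCP at [0.273, 0.617, 0.304] pointing down, gripper open.
Joint ranges: [-2.63, 2.63], [-0.94, 2.18], [0.31, 2.57], [-1.31, 4.45], [0, 2.66], [-2.55, 2.55]. Speed limits (rad/s): [2.57, 2.57, 3.14, 3.14, 3.14, 3.14].

## Interface

Orientations are given as a rotation vector (axis times angle).
In Python, from workcell import read_state, read_camera, calibration, finish_job, look_for, cut_out, tip_of, nose_length gives the robot as it stands.
- The arm moves only by the tool step_arm, never from a script. Its argument "targets" is a list of rows, each a list of 3 entries, a list of its own where there are three numbers: the turn, a rotation vector about the tool's x, y, z in rad, then the shift along the tool's x, y, z in mm, then the finger opening in mm, from 0 to 85.4. In form: [[[ax, ay, az], [x, y, z], grip], ...]. A call has 1 to 5 rows; each row shifts and turns the commanded pose from where the row before left it, along the tool's axes as they then stand; what a row does not reach is not made up. A row lasts 1/12 s, in which the tool goes at most 41.7 mm and 7.16 degrees, less where a joint would pass 70% of its speed; a pose out of reach is approached as far as the arm can. A call with a gripper value outside its range is refused whole. The fingers move at their own pace and stop on an object; "grip_force" is the grip in N (left out, the last holds). Time passes only in rows, so rows that do not move let the fingers close. It gives the time, the measured TCP pose, the force, the opening and the grip force at its end, in the units of the state.
- read_state(): the state, without advancing time (a new reading comes with each control period).
- read_camera(name): name is "side" or "top"; returns the picture (420x560x3 uint8, red, green, blue); there is no depth.
- calibration(name): a dict with "camera_matrix" (3x3 intrinsics, pixels), "dist_coeffs" ([k1, k2, p1, p2, k3] as OpenCV has them; the pictures are not rectified), "R" (3x3) and "t" (3): a world point X has camera coordinates R X + t. Camera axes: x right, y down, z forward; pixel columns grow to the right and rows downward; lengths in m; the calibration is good to about 2 mm. A picture is of the moment at which its call begins. calibration takes no time and is no camera call.
- finish_job(): hands the job in; it is judged then, once.
Trained networks look in the newest picture that a camera, given by its name, has taken for a name from the list of things; names that differ only in an ending like _2 or _b are one class to them, and where a whole thing is asked for, a point or a joint stands for the part that bears it (a point fixed in the world has none). Each returns a list of dicts, best first, with "score" (0 to 1); they miss things now and then, are a little off and sometimes report something else, mostly with a low value. They report only what shows in the picture. A call takes as long as a camera call. They do not tell look-alikes from the thing itself.
- look_for(camera, query): "extent" ([left, top, right, bottom] in pixels, round what is visible of it).
- cut_out(camera, query): "region" (420x560 bool, what is visible of it) and "extent" ([left, top, right, bottom] in pixels, round what is visible of it).
- tip_of(camera, query): "at" ([row, column] in pixels: a listed point, or the origin of a listed thing).
The state is a dict: "time": time; "q": joint angles; "joint_vel": joint speeds; "joint_torque": joint torques, N m; "tool_pos": TCP position; "tcp_rot": TCP orientation; "wrist_force": force on the tool from outside, world axes, zero at the start; "torque": the same for the moment, N m; "width": opening from 0.0 (shut) to 1.0 (fully open); "grip_force": force on a finger pad.
Only numpy, scipy, OpenCV 4.12 (cv2) and the standard library are available. Lean on these libraries where they do the work, as an engineer would, in place of code of your own. Each camera call takes 0.05 s, during which the arm holds its last target. There are 200 camera calls.

## Working session

There is one attempt and no reset: what is moved stays moved. The work goes in short steps, Python scripts to look and compute and a tool call to move; the robot and the scene stay as the last step left them, time stands still between calls to the robot, and variables do not carry over. Pictures are saved under pics/ and viewed, at most 10 in all, crops included, and the job is handed in when it is done.

Besides the shell and the picture viewer there is one more tool, called after "Request:" in YAML: its name, and indented under it one key for each argument. step_arm: Moves the arm, as the interface text tells. Its arguments: {"type":"object","properties":{"targets":{"type":"array","items":{"type":"array"}},"grip_force":{"type":"number"}},"required":["targets"]}

```bash
mkdir -p pics; ls; cat > h.py <<'E'
import numpy as np, cv2
from workcell import *
def ray(cam,rc):
    c=calibration(cam);K=np.array(c["camera_matrix"],float);d=np.array(c["dist_coeffs"],float);R=np.array(c["R"]);t=np.array(c["t"])
    u=cv2.undistortPoints(np.array([[[rc[1],rc[0]]]],float),K,d)[0,0]
    return -R.T@t, R.T@np.array([u[0],u[1],1.])
def atz(cam,rc,z):
    o,d=ray(cam,rc); return o+d*(z-o[2])/d[2]
def tri(rc1,rc2):
    o1,d1=ray("top",rc1);o2,d2=ray("side",rc2)
    d1/=np.linalg.norm(d1);d2/=np.linalg.norm(d2)
    s=np.linalg.lstsq(np.c_[d1,-d2],o2-o1,rcond=None)[0]
    a=o1+s[0]*d1;b=o2+s[1]*d2
    return (a+b)/2,np.linalg.norm(a-b)
def proj(cam,X):
    c=calibration(cam)
    p=cv2.projectPoints(np.array(X,float).reshape(-1,3),cv2.Rodrigues(np.array(c["R"],float))[0],np.array(c["t"],float),np.array(c["camera_matrix"],float),np.array(c["dist_coeffs"],float))[0].reshape(-1,2)
    return p[:,::-1]
def save(cam,name):
    im=read_camera(cam);cv2.imwrite("pics/"+name,im[:,:,::-1]);return im
E
python3 - <<'E'
from h import *
np.set_printoptions(precision=3,suppress=True)
a=save("top","t0.png");b=save("side","s0.png")
cv2.imwrite("pics/both.png",cv2.resize(np.vstack([a,b])[:,:,::-1],(560,840))[:600]) if 0 else None
for c in("top","side"):
    print(c,-np.array(calibration(c)["R"]).T@np.array(calibration(c)["t"]))
    for q in("carriage_grip","carriage","knob_grip","rail","rail_mouth"):
        print(q,[(np.round(r["at"]),round(r["score"],2)) for r in tip_of(c,q)])
print(read_state())
E
```

```text
pics
top [0.453 0.014 1.364]
carriage_grip [(array([292., 361.]), 0.9), (array([220., 350.]), 0.64)]
carriage [(array([289., 363.]), 0.71), (array([220., 346.]), 0.66)]
knob_grip [(array([302., 356.]), 0.55), (array([241., 345.]), 0.53)]
rail [(array([225., 239.]), 0.61)]
rail_mouth [(array([214., 271.]), 0.94), (array([190., 127.]), 0.49)]
side [ 0.333 -0.888  1.076]
carriage_grip [(array([286., 296.]), 0.91), (array([311., 234.]), 0.56)]
carriage [(array([316., 236.]), 0.91), (array([291., 294.]), 0.88), (array([284., 294.]), 0.45)]
knob_grip [(array([288., 277.]), 0.46), (array([303., 216.]), 0.45)]
rail [(array([219., 272.]), 0.7)]
rail_mouth [(array([231., 282.]), 0.6)]
{'time': 0.6, 'q': array([ 1.118,  0.264,  1.604,  0.   ,  1.274, -0.037]), 'joint_vel': array([-0.001,  0.001,  0.001, -0.003,  0.003,  0.   ]), 'joint_torque': array([ -0.001, -51.463, -36.746,  -0.   ,   0.001,   0.   ]), 'tool_pos': array([0.273, 0.617, 0.304]), 'tcp_rot': array([-0.649, -3.074, -0.   ]), 'wrist_force': array([-0.129, -0.026,  0.176]), 'torque': array([-0.003,  0.004,  0.018]), 'grip_force': 0.0, 'width': 0.9989876105916153}
```

```bash
ls pics
```

```text
s0.png
t0.png
```

View pics/t0.png

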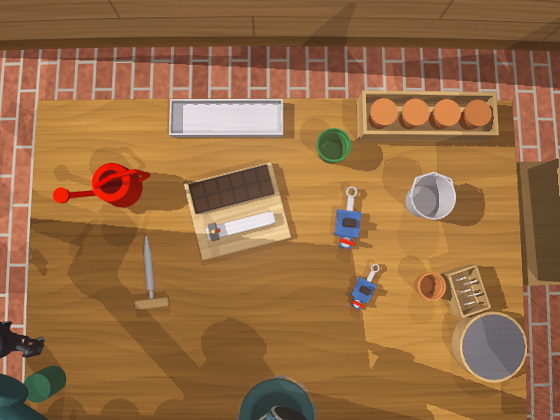

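View pics/s0.png

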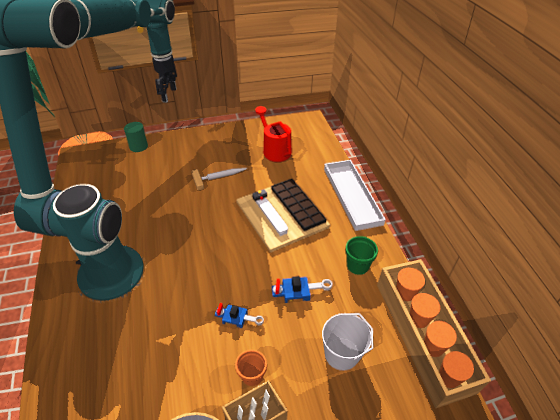

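The two candidates in the top picture are the carriage at (row 220, col 348) and the one at (290, 365). The first spans about 55 px from ring to knob and the second about 39 px, so the first is the larger one. I'll confirm that with a crop and measure both it and the rail.

```bash
cat >> h.py <<'E'
def quad(mask,cam,z):
    """world centre,long-axis angle,size of the largest blob of mask, at height z"""
    n,l,s,_=cv2.connectedComponentsWithStats(mask.astype(np.uint8));i=1+np.argmax(s[1:,4])
    ys,xs=np.where(l==i);P=np.array([atz(cam,(y,x),z)[:2] for y,x in zip(ys,xs)])
    (c,sz,an)=cv2.minAreaRect((P*1000).astype(np.float32))
    m=P.mean(0);w,v=np.linalg.eigh(np.cov(P.T));a=np.degrees(np.arctan2(v[1,1],v[0,1]))
    return np.array(c),np.array(sz),an,m*1000,a,len(P)
E
python3 - <<'E'
from h import *
np.set_printoptions(precision=3,suppress=True)
a=read_camera("top");b=read_camera("side")
ca=cv2.resize(a[150:320,170:420],None,fx=3,fy=3,interpolation=cv2.INTER_CUBIC)[:,:,::-1]
cv2.imwrite("pics/c0.png",ca)
print("grip",tri((220,350),(286,296)),"knob",tri((241,345),(288,277)))
print("sm grip",tri((292,361),(311,234)))
print("mouth",tri((214,271),(231,282)))
for c,z in (("top",.0),("side",.0)):
    for q in("carriage","rail","knob_grip"):
        for r in cut_out(c,q): print(c,q,round(r["score"],2),np.round(r["extent"]),r["region"].sum())
im={"top":a,"side":b}
hs=cv2.cvtColor(a,cv2.COLOR_RGB2HSV)
blue=(hs[...,0]>100)&(hs[...,0]<125)&(hs[...,1]>120)&(np.arange(560)[None]>320)&(np.arange(420)[:,None]<255)
print("blue",quad(blue,"top",.027))
w=(hs[...,1]<50)&(hs[...,2]>120);w[:205]=0;w[245:]=0;w[:,:195]=0;w[:,285:]=0
print("rail",quad(w,"top",.042))
E
```

```text
grip (array([ 0.563, -0.217,  0.033]), np.float64(0.00719442406571092)) knob (array([ 0.505, -0.203,  0.023]), np.float64(0.0012758415626856138))
sm grip (array([ 0.361, -0.249,  0.021]), np.float64(0.008387948725526673))
mouth (array([0.58 , 0.015, 0.023]), np.float64(0.009761031514198711))
top carriage 0.8 [334. 184. 358. 247.] 924
top carriage 0.61 [349. 264. 375. 306.] 617
top rail 0.67 [185. 162. 290. 262.] 7166
top rail 0.15 [414. 269. 445. 301.] 684
top knob_grip 0.56 [352. 299. 363. 308.] 82
side carriage 0.9 [268. 276. 330. 301.] 903
side carriage 0.73 [216. 301. 264. 327.] 635
side rail 0.8 [237. 179. 328. 252.] 3947
side rail 0.67 [275. 279. 282. 293.] 98
blue (array([ 553.327, -209.664]), array([68.255, 81.687]), 82.8361587524414, array([ 555.124, -207.611]), np.float64(176.50778015680504), 427)
rail (array([553.05 , 104.438]), array([ 43.983, 201.231]), 13.0139799118042, array([553.555,  98.382]), np.float64(102.84326889449045), 837)
```

View pics/c0.png

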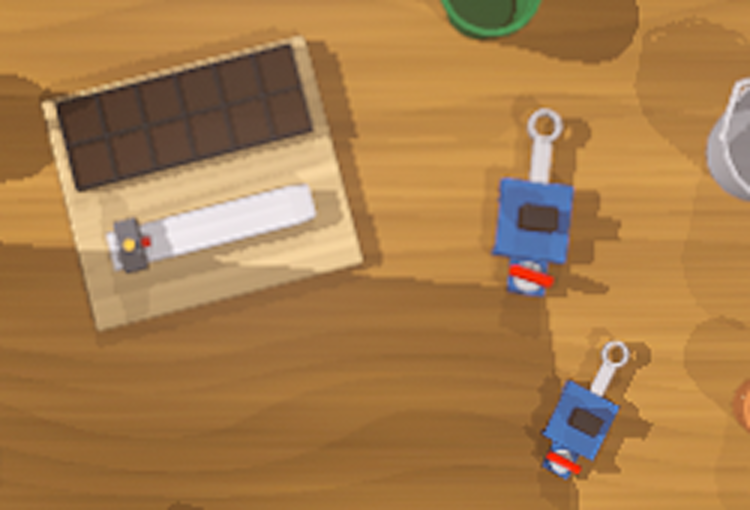

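The crop confirms it: the carriage at (220, 348) has a plate about 72 mm wide, against about 47 mm for the other, so it is the larger one. The rail mouth is at about (215, 275) and the stop at (231, 213). Next I'll turn the corners into poses.

```bash
python3 - <<'E'
from h import *
np.set_printoptions(precision=4,suppress=True)
def C(x,y): return ((y+.5)/3-.5+150,(x+.5)/3-.5+170)
def W(p,z): return np.array([atz("top",C(*q),z)[:2] for q in p])
def show(n,P): print(n,"mean",P.mean(0),"edges mm",[round(1000*np.linalg.norm(P[i]-P[(i+1)%len(P)]),1) for i in range(len(P))],"ang",[round(np.degrees(np.arctan2(*(P[(i+1)%len(P)]-P[i])[::-1])),1) for i in range(len(P))])
show("plate",W([(499,180),(572,186),(568,262),(494,256)],.027))
show("block",W([(520,204),(559,206),(558,230),(518,228)],.060))
show("ring-knob",np.r_[W([(544,125)],.025),W([(531,276)],.052)])
show("bar",W([(510,267),(552,284)],.052))
show("board",W([(44,103),(302,37),(363,261),(98,331)],.018))
show("rail",W([(312,184),(316,216)],.042)); show("railside",W([(150,227),(298,187)],.042)); show("railside2",W([(150,260),(300,223)],.042))
print(tip_of("side","carriage_grip")[0]["at"],tip_of("side","rail_mouth"))
for r in tip_of("side","carriage_grip")[:1]: print("side grip",atz("side",r["at"],.0435))
for r in tip_of("side","knob_grip")[:1]: print("side knob",atz("side",r["at"],.0395))
print("top grip",atz("top",tip_of("top","carriage_grip")[1]["at"],.0435))
for r in tip_of("side","rail_mouth")[:1]: print("side mouth",atz("side",r["at"],.042))
for r in tip_of("top","rail_mouth")[:1]: print("top mouth",atz("top",r["at"],.042))
print(cv2.Rodrigues(read_state()["tcp_rot"])[0], nose_length())
E
```

```text
plate mean [ 0.557  -0.2106] edges mm [np.float64(72.3), np.float64(74.9), np.float64(72.8), np.float64(74.9)] ang [np.float64(-94.7), np.float64(175.9), np.float64(85.3), np.float64(-4.6)]
block mean [ 0.5582 -0.2103] edges mm [np.float64(37.5), np.float64(23.1), np.float64(38.4), np.float64(23.1)] ang [np.float64(-93.0), np.float64(176.5), np.float64(87.1), np.float64(-5.7)]
ring-knob mean [ 0.5772 -0.2132] edges mm [np.float64(151.4), np.float64(151.4)] ang [np.float64(172.4), np.float64(-7.6)]
bar mean [ 0.5026 -0.2033] edges mm [np.float64(43.4), np.float64(43.4)] ang [np.float64(-112.2), np.float64(67.8)]
board mean [0.5965 0.115 ] edges mm [np.float64(264.8), np.float64(231.3), np.float64(267.9), np.float64(232.4)] ang [np.float64(-75.5), np.float64(-165.0), np.float64(104.8), np.float64(14.2)]
rail mean [0.5763 0.0045] edges mm [np.float64(31.3), np.float64(31.3)] ang [np.float64(-173.0), np.float64(7.0)]
railside mean [0.5696 0.0914] edges mm [np.float64(148.1), np.float64(148.1)] ang [np.float64(-74.8), np.float64(105.2)]
railside2 mean [0.5362 0.0902] edges mm [np.float64(148.8), np.float64(148.8)] ang [np.float64(-76.1), np.float64(103.9)]
[284.0, 294.4] [{'at': [231.9, 283.9], 'score': 0.77}]
side grip [ 0.554  -0.2152  0.0435]
side knob [ 0.3219 -0.2337  0.0395]
top grip [ 0.362  -0.2468  0.0435]
side mouth [ 0.5759 -0.0066  0.042 ]
top mouth [0.5846 0.0118 0.042 ]Traceback (most recent call last):
  File "<stdin>", line 18, in <module>
TypeError: 'float' object is not callable
```

Request:
step_arm:
  targets:
    - [[0,0,0],[-27,-29.2,1.8],44]
    - [[0,0,0],[-27,-29.2,1.8],44]
    - [[0,0,0],[-27,-29.2,1.8],44]
    - [[0,0,0],[-27,-29.2,1.8],44]
    - [[0,0,0],[-27,-29.2,1.8],44]
  grip_force: 60

```text
time: 1.77
tool_pos: [0.3373, 0.4278, 0.2948]
tcp_rot: [0.647, 3.074, 0.0]
wrist_force: [0.3, -1.5, 0.2]
width: 0.52
grip_force: 0.0
```

Request:
step_arm:
  targets:
    - [[0,0,0],[-27,-29.2,1.8],44]
    - [[0,0,0],[-27,-29.2,1.8],44]
    - [[0,0,0],[-27,-29.2,1.8],44]
    - [[0,0,0],[-27,-29.2,1.8],44]
    - [[0,0,0],[-27,-29.2,1.8],44]

```text
time: 2.18
tool_pos: [0.4019, 0.2396, 0.2862]
tcp_rot: [0.648, 3.073, 0.001]
wrist_force: [1.1, -0.6, -0.5]
width: 0.513
grip_force: 0.0
```

Request:
step_arm:
  targets:
    - [[0,0,0],[-27,-29.2,1.8],44]
    - [[0,0,0],[-27,-29.2,1.8],44]
    - [[0,0,0],[-27,-29.2,1.8],44]
    - [[0,0,0],[-27,-29.2,1.8],44]
    - [[0,0,0],[-27,-29.2,1.8],44]

```text
time: 2.6
tool_pos: [0.4665, 0.0513, 0.2773]
tcp_rot: [0.648, 3.073, 0.001]
wrist_force: [1.3, -1.0, 0.2]
width: 0.513
grip_force: 0.0
```

Request:
step_arm:
  targets:
    - [[0,0,0],[-27,-29.2,1.8],44]
    - [[0,0,0],[-27,-29.2,1.8],44]
    - [[0,0,0],[-27,-29.2,1.8],44]
    - [[0,0,0],[-27,-29.2,1.8],44]
    - [[0,0,0],[-27,-29.2,1.8],44]

```text
time: 3.02
tool_pos: [0.531, -0.137, 0.2681]
tcp_rot: [0.649, 3.073, 0.0]
wrist_force: [-0.4, 1.0, 0.2]
width: 0.516
grip_force: 0.0
```

Request:
step_arm:
  targets:
    - [[0,0,0],[-27,-29.2,1.8],44]
    - [[0,0,0],[-27,-29.2,1.8],44]
    - [[0,0,0.12],[0,0,0],44]
    - [[0,0,0.12],[0,0,0],44]
    - [[0,0,0.12],[0,0,0],44]

```text
time: 3.43
tool_pos: [0.5566, -0.2114, 0.2639]
tcp_rot: [-1.2, -2.903, -0.0]
wrist_force: [-0.5, 0.5, -0.2]
width: 0.515
grip_force: 0.0
```

Request:
step_arm:
  targets:
    - [[0,0,0.12],[0,0,0],44]
    - [[0,0,0.12],[0,0,0],44]
    - [[0,0,0.12],[0,0,0],44]
    - [[0,0,0.12],[0,0,0],44]
    - [[0,0,0.12],[0,0,0],44]

```text
time: 3.85
tool_pos: [0.5566, -0.2102, 0.2644]
tcp_rot: [2.002, 2.421, 0.0]
wrist_force: [0.0, -0.2, -0.2]
width: 0.518
grip_force: 0.0
```

Request:
step_arm:
  targets:
    - [[0,0,0.12],[0,0,0],44]
    - [[0,0,0.12],[0,0,0],44]
    - [[0,0,0.05],[0,0,0],44]

```text
time: 4.1
tool_pos: [0.5566, -0.2101, 0.2644]
tcp_rot: [2.33, 2.107, 0.0]
wrist_force: [-0.5, -0.2, -0.1]
width: 0.516
grip_force: 0.0
```

```bash
python3 - <<'E'
from h import *
import workcell
b=read_camera("side")
cv2.imwrite("pics/c1.png",cv2.resize(b[150:320,200:400],None,fx=3.5,fy=3.5,interpolation=cv2.INTER_CUBIC)[:,:,::-1])
print(workcell.nose_length)
for r in tip_of("side","carriage_grip"): print(r,atz("side",r["at"],.0435))
for x,z in ((.557,.0435),): print(proj("side",[[.557,-.2105,.0435],[.557,-.2105,.060]]))
E
```

```text
0.0726
{'at': [283.6, 294.3], 'score': 0.92} [ 0.55413754 -0.21370114  0.0435    ]
{'at': [310.2, 230.6], 'score': 0.65} [ 0.35514555 -0.25803905  0.0435    ]
[[282.53986208 294.94009456]
 [279.34176632 295.12750781]]
```

View pics/c1.png

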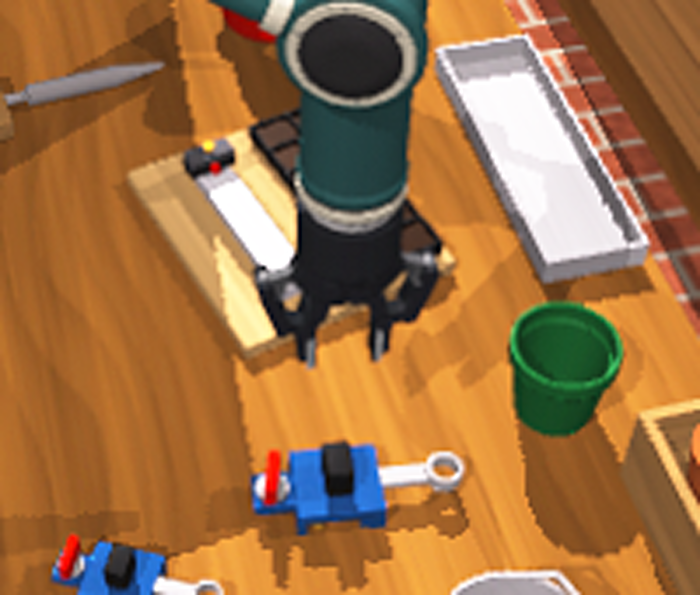

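The side crop shows the gripper hovering squarely above the large carriage. Its grip block is at about (283, 295) full-frame, and both cameras agree to 3 mm. I'll go down and grip.

Request:
step_arm:
  targets:
    - [[0,0,0],[0,0.5,35],44]
    - [[0,0,0],[0,0,35],44]
    - [[0,0,0],[0,0,35],44]
    - [[0,0,0],[0,0,25],44]
    - [[0,0,0],[0,0,15],44]

```text
time: 4.62
tool_pos: [0.5549, -0.2092, 0.1154]
tcp_rot: [-2.319, -2.112, 0.004]
wrist_force: [0.1, 0.5, 0.2]
width: 0.516
grip_force: 0.0
```

Request:
step_arm:
  targets:
    - [[0,0,0],[0,0,10],44]
    - [[0,0,0],[0,0,5],44]
    - [[0,0,0],[0,0,0],44]

```text
time: 4.87
tool_pos: [0.5567, -0.21, 0.1035]
tcp_rot: [-2.323, -2.114, 0.001]
wrist_force: [-0.4, -0.4, 0.1]
width: 0.517
grip_force: 0.0
```

Request:
step_arm:
  targets:
    - [[0,0,0],[0,0,0],20]
    - [[0,0,0],[0,0,0],15]
    - [[0,0,0],[0,0,0],15]
    - [[0,0,0],[0,0,0],15]
    - [[0,0,0],[0,0,0],15]
  grip_force: 60

```text
time: 5.28
tool_pos: [0.5585, -0.2107, 0.1061]
tcp_rot: [2.322, 2.111, 0.003]
wrist_force: [1.1, -0.2, 4.8]
width: 0.269
grip_force: 60.8
```

Request:
step_arm:
  targets:
    - [[0,0,0],[0,0,-5],15]
    - [[0,0,0],[0,0,-15],15]
    - [[0,0,0],[0,0,-25],15]
    - [[0,0,0],[0,0,-25],15]
    - [[0,0,0],[0,0,-10],15]
  grip_force: 80

```text
time: 5.7
tool_pos: [0.5572, -0.2103, 0.1863]
tcp_rot: [2.323, 2.113, 0.001]
wrist_force: [1.2, 0.4, -4.7]
width: 0.267
grip_force: 78.8
```

Request:
step_arm:
  targets:
    - [[0,0,0],[20,3,0],15]
    - [[0,0,0],[30,3,0],15]
    - [[0,0,0],[30,3,0],15]
    - [[0,0,0],[30,3,0],15]
    - [[0,0,0],[30,3,0],15]

```text
time: 6.12
tool_pos: [0.5838, -0.0709, 0.1825]
tcp_rot: [-2.323, -2.111, 0.004]
wrist_force: [-0.0, -0.4, -5.7]
width: 0.266
grip_force: 78.7
```

Request:
step_arm:
  targets:
    - [[0,0,-0.07],[20,3,0],15]
    - [[0,0,-0.07],[0,0,0],15]
    - [[0,0,-0.07],[0,0,0],15]
    - [[0,0,-0.07],[0,0,0],15]
    - [[0,0,-0.07],[0,0,0],15]

```text
time: 6.53
tool_pos: [0.5886, -0.052, 0.1823]
tcp_rot: [-1.914, -2.487, 0.003]
wrist_force: [-0.1, -0.7, -4.9]
width: 0.263
grip_force: 78.8
```

```bash
python3 - <<'E'
from h import *
a=save("top","t1.png");b=save("side","s1.png")
s=read_state();print(s["time"],s["tool_pos"],s["tcp_rot"],s["wrist_force"],s["width"],s["q"])
A=cv2.resize(a[150:270,190:330],None,fx=4,fy=4,interpolation=cv2.INTER_CUBIC)
cv2.imwrite("pics/c2.png",A[:,:,::-1])
B=cv2.resize(b[160:300,220:370],None,fx=4,fy=4,interpolation=cv2.INTER_CUBIC)
cv2.imwrite("pics/c3.png",B[:,:,::-1])
E
```

```text
6.6333 [ 0.58872344 -0.05226806  0.18248815] [-1.91842528 -2.48391895  0.00291162] [-0.91874497 -0.04934839 -5.1338551 ] 0.2685742172262479 [-1.30667697e-01  2.12602540e-01  1.90311206e+00 -5.96748385e-05
  1.02947942e+00 -3.86143392e-01]
```

View pics/c2.png

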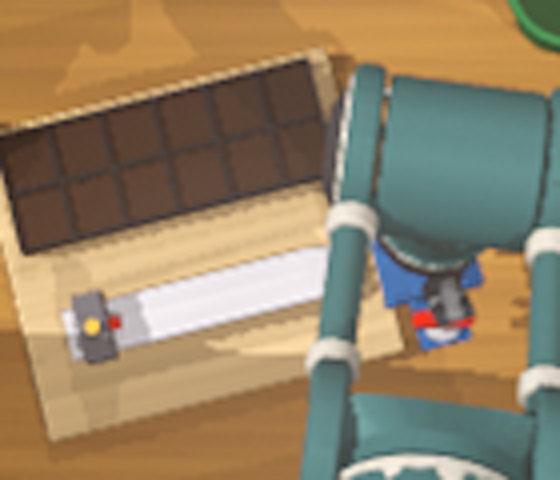

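View pics/c3.png

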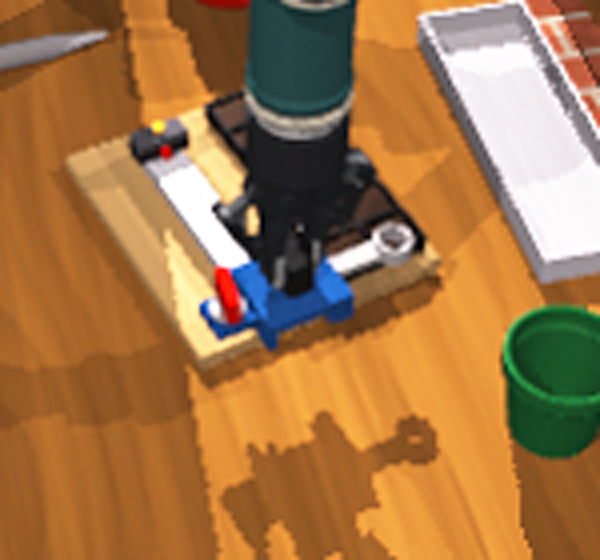

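Both pictures show the carriage held level. In the side crop the plate is ahead of and above the board's open edge, and the ring points to the tray side. Now I'll measure the rail's centre line more finely from the first, unobstructed pictures.

```bash
cat > rl.py <<'E'
from h import *
from scipy.ndimage import map_coordinates
np.set_printoptions(precision=2,suppress=True)
O=np.array([.553,.091]);th=np.radians(104.6);dx=np.array([np.cos(th),np.sin(th)]);dy=np.array([-dx[1],dx[0]])
v=np.arange(-32,32.1,.5)
for cam,f in(("top","pics/t0.png"),("side","pics/s0.png")):
    im=cv2.imread(f).astype(float);g=im.min(2)
    def prof(line): # line of world xy
        p=proj(cam,np.c_[line,np.full(len(line),.042)]);return map_coordinates(g,p.T,order=1)
    L=[]
    for u in range(-60,45,5):
        s=prof(O+u/1000*dx+v[:,None]/1000*dy);w=s>150
        d=np.diff(s);i0=len(v)//2
        L.append((u,v[:-1][np.argmax(d[:i0])]+.25,v[:-1][i0+np.argmin(d[i0:])]+.25))
    L=np.array(L);print(cam);print(L[::3])
    c=np.polyfit(L[:,0],(L[:,1]+L[:,2])/2,1);r=(L[:,1]+L[:,2])/2-np.polyval(c,L[:,0]);k=abs(r)<1.5;c=np.polyfit(L[k,0],(L[k,1]+L[k,2])/2,1)
    print("centre line slope deg",np.degrees(np.arctan(c[0])),"offset at u=0,-90",np.polyval(c,[0,-90]),"width",np.median(L[:,2]-L[:,1]),"resid",r.std())
    uu=np.arange(-115,-60,.5);s=prof(O+uu[:,None]/1000*dx);d=np.diff(s);print("mouth u",uu[np.argmax(d)],np.round(s[::8]))
E
python3 rl.py
```

```text
top
[[-60.   -21.25  17.75]
 [-45.   -19.75  17.25]
 [-30.   -20.25  17.25]
 [-15.   -20.75  17.25]
 [  0.   -19.75  17.25]
 [ 15.   -20.25  18.25]
 [ 30.   -20.25  17.75]]
centre line slope deg 0.06696906244042176 offset at u=0,-90 [-1.45 -1.56] width 38.0 resid 0.28945067713857603
mouth u -88.0 [150. 119. 110. 110. 109. 111. 112. 183. 224. 226. 226. 227. 229. 231.]
side
[[-60.   -20.75  18.25]
 [-45.   -20.75  17.75]
 [-30.   -21.25  18.75]
 [-15.   -21.25  17.75]
 [  0.   -21.75  17.25]
 [ 15.   -21.75  17.25]
 [ 30.   -20.75  19.75]]
centre line slope deg -0.3571638692701302 offset at u=0,-90 [-1.37 -0.81] width 39.0 resid 0.5769395152767539
mouth u -93.0 [108. 106. 131. 129. 138. 183. 244. 254. 253. 253. 253. 253. 254. 254.]
```

Request:
step_arm:
  targets:
    - [[0,0,0],[0,2.6,15],15]
    - [[0,0,0],[0,0,15],15]
    - [[0,0,0],[0,0,12],15]
    - [[0,0,0],[0,0,6],15]
    - [[0,0,0],[0,0,0],15]

```text
time: 7.05
tool_pos: [0.5905, -0.0517, 0.1334]
tcp_rot: [-1.919, -2.481, 0.004]
wrist_force: [-0.7, 0.1, -5.6]
width: 0.267
grip_force: 78.4
```

```bash
cat > st.py <<'E'
from h import *
s=read_state();p=s["tool_pos"];r=cv2.Rodrigues(s["tcp_rot"])[0]
O=np.array([.553,.091]);th=np.radians(104.5);dx=np.array([np.cos(th),np.sin(th)]);dy=np.array([-dx[1],dx[0]])
d=(p[:2]-O)*1000;f=s["wrist_force"]
print("t %.2f u %.1f v-err %.1f z %.1f yawerr %.2f"%(s["time"],d@dx,d@dy+1.3,p[2]*1000,np.degrees(np.arctan2(r[1,1],r[0,1]))-14.5),"tilt",r[:2,2].round(4),"F u,v,z",(f[:2]@dx).round(1),(f[:2]@dy).round(1),f[2].round(1),"w",s["width"].round(3),"M",s["torque"].round(2))
E
python3 st.py
```

```text
Traceback (most recent call last):
  File "st.py", line 5, in <module>
    print("t %.2f u %.1f v-err %.1f z %.1f yawerr %.2f"%(s["time"],d@dx,d@dy+1.3,p[2]*1000,np.degrees(np.arctan2(r[1,1],r[0,1]))-14.5),"tilt",r[:2,2].round(4),"F u,v,z",(f[:2]@dx).round(1),(f[:2]@dy).round(1),f[2].round(1),"w",s["width"].round(3),"M",s["torque"].round(2))
                                                                                                                                                                                                                                   ^^^^^^^^^^^^^^^^
AttributeError: 'float' object has no attribute 'round'
```

```bash
sed -i 's/s\["width"\].round(3)/round(s["width"],3)/' st.py; python3 st.py
```

```text
t 7.05 u -147.6 v-err 0.7 z 133.4 yawerr 0.06 tilt [-0.0056  0.0007] F u,v,z 0.3 0.6 -5.6 w 0.267 M [ 0.05  0.01 -0.  ]
```

Request:
step_arm:
  targets:
    - [[0,0,0],[4,0.7,-1],15]
    - [[0,0,0],[5,0,0],15]
    - [[0,0,0],[5,0,0],15]
    - [[0,0,0],[4,0,0],15]
    - [[0,0,0],[0,0,0],15]

```text
time: 7.47
tool_pos: [0.5889, -0.0333, 0.138]
tcp_rot: [1.92, 2.486, 0.001]
wrist_force: [-0.1, 0.4, -6.6]
width: 0.266
grip_force: 78.5
```

Request:
step_arm:
  targets:
    - [[0,0,0],[2,0,0],15]
    - [[0,0,0],[2,0,0],15]
    - [[0,0,0],[2,0,0],15]
    - [[0,0,0],[2,0,0],15]
    - [[0,0,0],[2,0,0],15]

```text
time: 7.88
tool_pos: [0.5862, -0.0245, 0.1373]
tcp_rot: [-1.921, -2.486, 0.0]
wrist_force: [0.0, -0.2, -5.8]
width: 0.267
grip_force: 78.5
```

```bash
python3 st.py
```

```text
t 7.88 u -120.2 v-err -1.9 z 137.3 yawerr 0.10 tilt [-0. -0.] F u,v,z -0.2 0.0 -5.8 w 0.267 M [ 0.05  0.   -0.03]
```

Request:
step_arm:
  targets:
    - [[0,0,0],[-5,0,0],15]
    - [[0,0,0],[-5,0,0],15]
    - [[0,0,0],[0,-1.9,2.8],15]
    - [[0,0,0],[0,0,0],15]
    - [[0,0,0],[0,0,0],15]

```text
time: 8.3
tool_pos: [0.5865, -0.0351, 0.134]
tcp_rot: [-1.921, -2.484, 0.001]
wrist_force: [-0.0, -0.6, -5.9]
width: 0.262
grip_force: 78.7
```

Request:
step_arm:
  targets:
    - [[0,0,0],[0,0,0],15]
    - [[0,0,0],[0,0,0],15]

```text
time: 8.47
tool_pos: [0.5869, -0.0349, 0.1344]
tcp_rot: [-1.921, -2.486, -0.0]
wrist_force: [0.5, -0.3, -6.0]
width: 0.264
grip_force: 78.7
```

```bash
python3 st.py
```

```text
t 8.47 u -130.3 v-err -0.0 z 134.4 yawerr 0.10 tilt [-0.0001  0.0001] F u,v,z -0.4 -0.4 -6.0 w 0.264 M [ 0.   -0.06 -0.03]
```

Request:
step_arm:
  targets:
    - [[0,0,0],[3,0,0],15]
    - [[0,0,0],[3,0,0],15]
    - [[0,0,0],[3,0,0],15]
    - [[0,0,0],[2,0,0],15]
    - [[0,0,0],[2,0,0],15]

```text
time: 8.88
tool_pos: [0.5836, -0.0218, 0.1345]
tcp_rot: [-1.92, -2.486, -0.0]
wrist_force: [-0.0, -0.5, -5.4]
width: 0.269
grip_force: 78.7
```

Request:
step_arm:
  targets:
    - [[0,0,0],[2,0,0],15]
    - [[0,0,0],[2,0,0],15]
    - [[0,0,0],[2,0,0],15]
    - [[0,0,0],[0,0,0],15]
    - [[0,0,0],[0,0,0],15]

```text
time: 9.3
tool_pos: [0.5821, -0.0163, 0.1344]
tcp_rot: [1.921, 2.486, -0.0]
wrist_force: [0.5, -0.3, -5.2]
width: 0.267
grip_force: 78.7
```

```bash
python3 st.py
```

```text
t 9.30 u -111.2 v-err -0.0 z 134.4 yawerr 0.12 tilt [-0.     -0.0001] F u,v,z -0.4 -0.4 -5.2 w 0.267 M [ 0.02 -0.04 -0.01]
```

Request:
step_arm:
  targets:
    - [[0,0,0],[2,0,0],15]
    - [[0,0,0],[2,0,0],15]
    - [[0,0,0],[2,0,0],15]
    - [[0,0,0],[2,0,0],15]
    - [[0,0,0],[2,0,0],15]

```text
time: 9.72
tool_pos: [0.5796, -0.0066, 0.1345]
tcp_rot: [-1.921, -2.486, 0.0]
wrist_force: [0.6, -1.1, -6.0]
width: 0.265
grip_force: 78.7
```

Request:
step_arm:
  targets:
    - [[0,0,0],[3,0,0],15]
    - [[0,0,0],[3,0,0],15]
    - [[0,0,0],[3,0,0],15]
    - [[0,0,0],[3,0,0],15]
    - [[0,0,0],[0,0,0],15]

```text
time: 10.13
tool_pos: [0.5764, 0.0055, 0.1344]
tcp_rot: [-1.92, -2.486, 0.0]
wrist_force: [-0.2, -0.2, -5.6]
width: 0.269
grip_force: 78.7
```

```bash
python3 st.py; python3 - <<'E'
from h import *
b=save("side","s2.png")
B=cv2.resize(b[160:300,220:370],None,fx=4,fy=4,interpolation=cv2.INTER_CUBIC)
cv2.imwrite("pics/c4.png",B[:,:,::-1])
E
```

```text
t 10.13 u -88.6 v-err 0.1 z 134.4 yawerr 0.14 tilt [-0.0004  0.0002] F u,v,z -0.2 0.2 -5.6 w 0.269 M [ 0.05 -0.02 -0.  ]
```

View pics/c4.png

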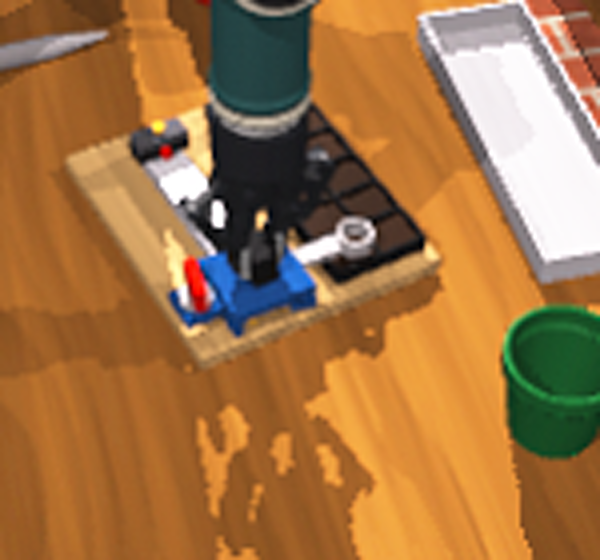

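The side crop shows the plate straddling the rail's mouth at about (232, 285) full-frame, with the ring over the tray. There is no side force and z agrees with the given height, so I'll run on while watching the force.

Request:
step_arm:
  targets:
    - [[0,0,0],[5,0,0],15]
    - [[0,0,0],[7,0,0],15]
    - [[0,0,0],[7,0,0],15]
    - [[0,0,0],[7,0,0],15]
    - [[0,0,0],[7,0,0],15]

```text
time: 10.6
tool_pos: [0.5686, 0.0374, 0.1346]
tcp_rot: [1.92, 2.485, 0.001]
wrist_force: [2.5, -2.4, -6.7]
width: 0.262
grip_force: 78.5
```

Request:
step_arm:
  targets:
    - [[0,0,0],[7,0,0],15]
    - [[0,0,0],[7,0,0],15]
    - [[0,0,0],[7,0,0],15]
    - [[0,0,0],[7,0,0],15]
    - [[0,0,0],[7,0,0],15]

```text
time: 11.02
tool_pos: [0.5602, 0.0705, 0.1345]
tcp_rot: [1.917, 2.485, 0.0]
wrist_force: [5.2, -4.7, -9.9]
width: 0.267
grip_force: 78.1
```

```bash
python3 st.py
```

```text
t 11.02 u -21.7 v-err -0.6 z 134.5 yawerr 0.19 tilt [ 0.0025 -0.0019] F u,v,z -5.8 -3.9 -9.9 w 0.267 M [-0.91 -0.93  0.2 ]
```

Request:
step_arm:
  targets:
    - [[0,0,0],[0,0.6,1.2],15]
    - [[0,0,0],[0,0,0],15]
    - [[0,0,0],[0,0,0],15]

```text
time: 11.27
tool_pos: [0.5597, 0.0714, 0.1333]
tcp_rot: [-1.92, -2.485, -0.0]
wrist_force: [0.9, 0.9, -5.7]
width: 0.265
grip_force: 79.0
```

```bash
python3 st.py
```

```text
t 11.27 u -20.6 v-err -0.3 z 133.3 yawerr 0.11 tilt [-0.0008  0.0008] F u,v,z 0.7 -1.1 -5.7 w 0.265 M [ 0.22 -0.16  0.09]
```

Free again. I'll run on.

Request:
step_arm:
  targets:
    - [[0,0,0],[5,0.2,0],15]
    - [[0,0,0],[5,0,0],15]
    - [[0,0,0],[5,0,0],15]
    - [[0,0,0],[5,0,0],15]
    - [[0,0,0],[5,0,0],15]

```text
time: 11.68
tool_pos: [0.5536, 0.0956, 0.1332]
tcp_rot: [-1.921, -2.486, 0.0]
wrist_force: [0.2, 0.3, -5.5]
width: 0.267
grip_force: 78.9
```

Request:
step_arm:
  targets:
    - [[0,0,0],[4,0,0],15]
    - [[0,0,0],[4,0,0],15]
    - [[0,0,0],[4,0,0],15]
    - [[0,0,0],[3,0,0],15]
    - [[0,0,0],[0,0,0],15]

```text
time: 12.1
tool_pos: [0.5499, 0.1102, 0.1333]
tcp_rot: [-1.92, -2.486, -0.0]
wrist_force: [0.3, -0.1, -5.7]
width: 0.269
grip_force: 78.9
```

```bash
python3 st.py
```

```text
t 12.10 u 19.4 v-err -0.5 z 133.3 yawerr 0.14 tilt [-0.0002  0.0003] F u,v,z -0.2 -0.3 -5.7 w 0.269 M [-0.   -0.07 -0.01]
```

Request:
step_arm:
  targets:
    - [[0,0,0],[2,0,0],15]
    - [[0,0,0],[2,0,0],15]
    - [[0,0,0],[2,0,0],15]
    - [[0,0,0],[2,0,0],15]
    - [[0,0,0],[2,0,0],15]

```text
time: 12.52
tool_pos: [0.5476, 0.1194, 0.1333]
tcp_rot: [-1.921, -2.486, -0.0]
wrist_force: [0.2, 0.3, -5.6]
width: 0.263
grip_force: 78.9
```

Request:
step_arm:
  targets:
    - [[0,0,0],[1.5,0,0],15]
    - [[0,0,0],[1.5,0,0],15]
    - [[0,0,0],[1.5,0,0],15]
    - [[0,0,0],[1.5,0,0],15]
    - [[0,0,0],[0,0,0],15]

```text
time: 12.93
tool_pos: [0.546, 0.1253, 0.1333]
tcp_rot: [-1.921, -2.486, -0.0]
wrist_force: [-0.1, -0.4, -6.4]
width: 0.265
grip_force: 78.9
```

```bash
python3 st.py
```

```text
t 12.93 u 35.0 v-err -0.5 z 133.3 yawerr 0.12 tilt [-0.0001  0.0001] F u,v,z -0.3 0.2 -6.4 w 0.265 M [ 0.03 -0.04  0.02]
```

Request:
step_arm:
  targets:
    - [[0,0,0],[1,0,0],15]
    - [[0,0,0],[1,0,0],15]
    - [[0,0,0],[1,0,0],15]
    - [[0,0,0],[1,0,0],15]
    - [[0,0,0],[1,0,0],15]

```text
time: 13.35
tool_pos: [0.5448, 0.1299, 0.1333]
tcp_rot: [1.921, 2.486, -0.0]
wrist_force: [-0.0, -0.0, -6.3]
width: 0.268
grip_force: 78.9
```

```bash
python3 st.py
```

```text
t 13.35 u 39.7 v-err -0.6 z 133.3 yawerr 0.11 tilt [ 0.     -0.0001] F u,v,z -0.0 0.0 -6.3 w 0.268 M [-0.06 -0.02 -0.02]
```

Request:
step_arm:
  targets:
    - [[0,0,0],[1,0,0],15]
    - [[0,0,0],[1,0,0],15]
    - [[0,0,0],[1,0,0],15]
    - [[0,0,0],[1,0,0],15]

```text
time: 13.68
tool_pos: [0.5439, 0.1338, 0.1333]
tcp_rot: [1.921, 2.486, -0.0]
wrist_force: [-0.8, -0.8, -5.7]
width: 0.263
grip_force: 78.9
```

```bash
python3 st.py
```

```text
t 13.68 u 43.7 v-err -0.6 z 133.3 yawerr 0.11 tilt [ 0.0001 -0.0001] F u,v,z -0.6 0.9 -5.7 w 0.263 M [-0.05 -0.02  0.03]
```

Request:
step_arm:
  targets:
    - [[0,0,0],[1,0,0],15]
    - [[0,0,0],[1,0,0],15]
    - [[0,0,0],[1,0,0],15]
    - [[0,0,0],[1,0,0],15]

```text
time: 14.02
tool_pos: [0.5432, 0.1366, 0.1335]
tcp_rot: [1.918, 2.486, -0.002]
wrist_force: [2.1, -8.5, -3.8]
width: 0.265
grip_force: 78.8
```

```bash
python3 st.py
```

```text
t 14.02 u 46.6 v-err -0.7 z 133.5 yawerr 0.20 tilt [ 0.0009 -0.0026] F u,v,z -8.8 0.1 -3.8 w 0.265 M [-1.54 -0.33  0.17]
```

Request:
step_arm:
  targets:
    - [[0,0,0],[1,0,0],15]
    - [[0,0,0],[1,0,0],15]
    - [[0,0,0],[1,0,0],15]

```text
time: 14.27
tool_pos: [0.5432, 0.1373, 0.1337]
tcp_rot: [1.913, 2.484, -0.007]
wrist_force: [4.7, -17.6, -3.5]
width: 0.267
grip_force: 78.6
```

```bash
python3 st.py
```

```text
t 14.27 u 47.3 v-err -0.8 z 133.7 yawerr 0.31 tilt [ 0.0022 -0.007 ] F u,v,z -18.2 -0.2 -3.5 w 0.267 M [-3.15 -0.57  0.35]
```

The force rose from 1 N to 9 N to 18 N at u ≈ 46.5, which puts the stop face at rail x ≈ 70.5 mm. That is inside the stated range, so it is the stop. I'll relax the push, settle the carriage onto the rail and release.

Request:
step_arm:
  targets:
    - [[0,0,0],[-2,0,0.5],15]
    - [[0,0,0],[-2,0,0.8],15]
    - [[0,0,0],[-0.5,0,0],15]
    - [[0,0,0],[0,0,0],15]

```text
time: 14.6
tool_pos: [0.5434, 0.1362, 0.1332]
tcp_rot: [1.921, 2.486, 0.0]
wrist_force: [-4.7, -2.6, 6.1]
width: 0.264
grip_force: 80.1
```

```bash
python3 st.py
```

```text
t 14.60 u 46.1 v-err -0.8 z 133.2 yawerr 0.12 tilt [ 0.0004 -0.    ] F u,v,z -1.4 5.2 6.1 w 0.264 M [-0.42  0.71  0.2 ]
```

Request:
step_arm:
  targets:
    - [[0,0,0],[0.5,0,-1.5],15]
    - [[0,0,0],[0,0,0],28]
    - [[0,0,0],[0,0,0],40]
    - [[0,0,0],[0,0,0],44]
    - [[0,0,0],[0,0,0],44]

```text
time: 15.02
tool_pos: [0.5436, 0.1371, 0.1339]
tcp_rot: [1.921, 2.485, 0.002]
wrist_force: [-0.2, 0.3, 0.4]
width: 0.515
grip_force: 0.0
```

Request:
step_arm:
  targets:
    - [[0,0,0],[0,0,-5],44]
    - [[0,0,0],[0,0,-20],44]
    - [[0,0,0],[0,0,-25],44]
    - [[0,0,0],[0,0,-25],44]
    - [[0,0,0],[0,0,0],44]

```text
time: 15.43
tool_pos: [0.5465, 0.1375, 0.2148]
tcp_rot: [1.917, 2.481, 0.013]
wrist_force: [1.8, 0.2, 2.3]
width: 0.518
grip_force: 0.0
```

```bash
python3 st.py; python3 - <<'E'
from h import *
np.set_printoptions(precision=4,suppress=True)
a=save("top","t3.png");b=save("side","s3.png")
B=cv2.resize(b[160:260,220:340],None,fx=5,fy=5,interpolation=cv2.INTER_CUBIC)
cv2.imwrite("pics/c5.png",B[:,:,::-1])
s=read_state();p=s["tool_pos"];r=cv2.Rodrigues(s["tcp_rot"])[0]
# expected knob axis: 56mm to -tool y of grip
k=p-r[:,1]*.056; print("knob axis expected",k[:2], "pix side",proj("side",[[*k[:2],.0665],[*k[:2],.079]]),"top",proj("top",[[*k[:2],.079]]))
for c in("side","top"):
    for q in tip_of(c,"knob_grip"): print(c,q["score"],q["at"],atz(c,q["at"],.0665)[:2])
E
```

```text
t 15.43 u 46.7 v-err -4.1 z 214.8 yawerr 0.11 tilt [0.0102 0.0023] F u,v,z -0.3 -1.8 2.3 w 0.518 M [ 0.02 -0.05  0.01]
knob axis expected [0.4901 0.1229] pix side [[204.1364 250.2833]
 [201.5288 250.1215]] top [[245.7561 232.2093]]
side 0.49 [306.4, 220.4] [ 0.3291 -0.2534]
side 0.4 [205.7, 249.4] [0.4857 0.1162]
top 0.52 [302.0, 355.8] [ 0.3318 -0.2242]
top 0.37 [246.7, 236.2] [0.4878 0.1126]
```

View pics/c5.png

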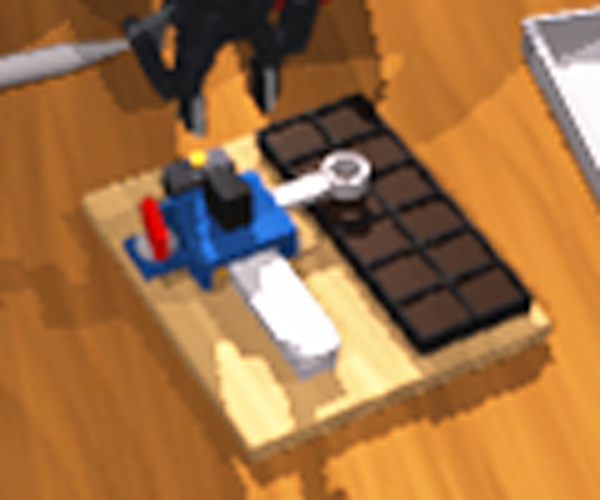

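The carriage sits on the rail at the stop. The button no longer shows, the ring is over the tray, and the red bar is at about (206, 250) in the side picture. I'll fit the bar's box to the red pixels in both views.

```bash
cat > kf.py <<'E'
from h import *
import sys
from itertools import product
pred=np.array([.4894,.1225]);th=np.radians(104.5)
def fit(names):
    M={}
    for cam,f in names.items():
        im=cv2.imread(f);hs=cv2.cvtColor(im,cv2.COLOR_BGR2HSV);red=((hs[...,0]<8)|(hs[...,0]>172))&(hs[...,1]>150)&(hs[...,2]>90)
        p=proj(cam,[[*pred,.0665]])[0];rr,cc=np.indices(red.shape);red&=(abs(rr-p[0])<16)&(abs(cc-p[1])<16);M[cam]=cv2.resize(red.astype(np.uint8),None,fx=4,fy=4,interpolation=cv2.INTER_NEAREST)
        print(cam,red.sum())
    def iou(cams,x,y,a):
        t=th-a;ex=np.array([np.cos(t),np.sin(t)]);ey=np.array([-ex[1],ex[0]]);s=0
        P=[[*(np.array([x,y])+i*.021*ex+j*.0055*ey),z] for i in(-1,1) for j in(-1,1) for z in(.054,.079)]
        for c in cams:
            h=cv2.convexHull(((proj(c,P)[:,::-1]+.5)*4).astype(np.int32));m=np.zeros_like(M[c]);cv2.fillConvexPoly(m,h,1)
            s+=(m&M[c]).sum()/(m|M[c]).sum()
        return s/len(cams)
    for cams in [[c] for c in names]+[list(names)]:
        B=[(iou(cams,pred[0]+i*.0015,pred[1]+j*.0015,a),pred[0]+i*.0015,pred[1]+j*.0015,a) for i,j,a in product(range(-5,6),range(-7,6),np.arange(-.1,.5,.075) if len(sys.argv)<2 else np.arange(.8,1.65,.1))]
        B.sort(reverse=True);print(cams,np.round(B[:4],4).tolist())
fit({"top":"pics/t3.png","side":"pics/s3.png"} if len(sys.argv)<2 else {"side":sys.argv[1]})
E
python3 kf.py
```

```text
top 9
side 46
['top'] [[0.1356, 0.4864, 0.1255, 0.425], [0.1352, 0.4864, 0.127, 0.425], [0.1341, 0.4879, 0.13, 0.35], [0.1341, 0.4879, 0.1285, 0.35]]
['side'] [[0.7503, 0.4909, 0.1165, 0.275], [0.7503, 0.4909, 0.121, 0.275], [0.7471, 0.4909, 0.118, 0.275], [0.7396, 0.4909, 0.1195, 0.2]]Traceback (most recent call last):
  File "kf.py", line 21, in <module>
    fit({"top":"pics/t3.png","side":"pics/s3.png"} if len(sys.argv)<2 else {"side":sys.argv[1]})
    ~~~^^^^^^^^^^^^^^^^^^^^^^^^^^^^^^^^^^^^^^^^^^^^^^^^^^^^^^^^^^^^^^^^^^^^^^^^^^^^^^^^^^^^^^^^^
  File "kf.py", line 19, in fit
    B=[(iou(cams,pred[0]+i*.0015,pred[1]+j*.0015,a),pred[0]+i*.0015,pred[1]+j*.0015,a) for i,j,a in product(range(-5,6),range(-7,6),np.arange(-.1,.5,.075) if len(sys.argv)<2 else np.arange(.8,1.65,.1))]
        ~~~^^^^^^^^^^^^^^^^^^^^^^^^^^^^^^^^^^^^^^^^
  File "kf.py", line 15, in iou
    h=cv2.convexHull(((proj(c,P)[:,::-1]+.5)*4).astype(np.int32));m=np.zeros_like(M[c]);cv2.fillConvexPoly(m,h,1)
                       ~~~~^^^^^
  File "h.py", line 16, in proj
    c=calibration(cam)
ValueError: time passes only in moves, steps and waits
```

Request:
step_arm:
  targets:
    - [[0,0,0.11],[0,0,0],35]
    - [[0,0,0.11],[0,0,0],35]
    - [[0,0,0],[0,-25,0],35]
    - [[0,0,0],[0,-25,0],35]
    - [[0,0,0],[0,0,0],35]
  grip_force: 100

```text
time: 16.05
tool_pos: [0.4877, 0.1343, 0.2053]
tcp_rot: [-2.178, -2.256, 0.012]
wrist_force: [-0.8, 1.0, -1.2]
width: 0.407
grip_force: 0.0
```

Request:
step_arm:
  targets:
    - [[0,0,0],[0,0,0],35]
    - [[0,0,0],[0,0,0],35]

```text
time: 16.22
tool_pos: [0.4929, 0.1349, 0.2077]
tcp_rot: [-2.182, -2.26, 0.001]
wrist_force: [0.7, -0.4, 0.4]
width: 0.41
grip_force: 0.0
```

```bash
cat > go.py <<'E'
from h import *
s=read_state();p=s["tool_pos"];r=cv2.Rodrigues(s["tcp_rot"])[0]
print(s["time"],"psi",np.degrees(np.arctan2(r[1,1],r[0,1])),"local mm",(r.T@(np.array([.4900,.1208,.126])-p)*1000).round(1),s["q"].round(2))
E
python3 go.py
```

```text
16.2167 psi 2.0132277473185978 local mm [-13.9  -3.4  81.7] [ 0.22  0.04  2.05 -0.    1.06  0.18]
```

Request:
step_arm:
  targets:
    - [[0,0,0],[-14,-3.4,0],35]
    - [[0,0,0],[0,0,20],35]
    - [[0,0,0],[0,0,15],35]
    - [[0,0,0],[0,0,0],35]
    - [[0,0,0],[0,0,0],35]

```text
time: 16.63
tool_pos: [0.4901, 0.1206, 0.1725]
tcp_rot: [-2.182, -2.259, 0.003]
wrist_force: [-0.7, -0.5, 0.6]
width: 0.408
grip_force: 0.0
```

Request:
step_arm:
  targets:
    - [[0,0,0],[0,0,0],35]

```text
time: 16.72
tool_pos: [0.4911, 0.1209, 0.174]
tcp_rot: [2.182, 2.26, 0.001]
wrist_force: [0.2, -0.1, -0.5]
width: 0.408
grip_force: 0.0
```

```bash
python3 go.py; python3 - <<'E'
from h import *
b=save("side","s4.png")
B=cv2.resize(b[150:240,200:320],None,fx=5,fy=5,interpolation=cv2.INTER_CUBIC)
cv2.imwrite("pics/c6.png",B[:,:,::-1])
E
```

```text
16.7167 psi 1.9998769060093564 local mm [-0.1 -1.1 48. ] [0.19 0.07 2.09 0.   0.99 0.16]
```

View pics/c6.png

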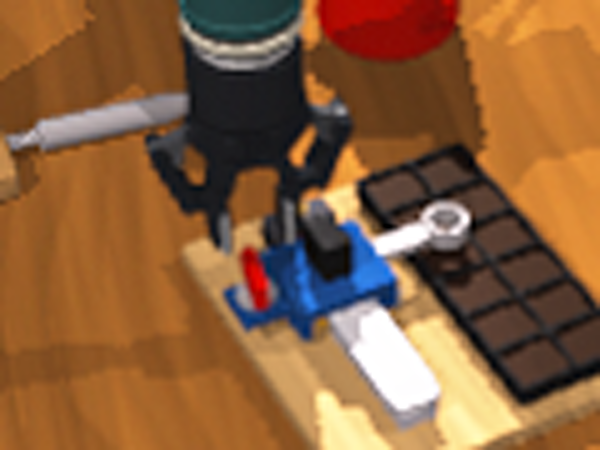

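The fingers straddle the red bar from above. Now I'll go down and grip it.

Request:
step_arm:
  targets:
    - [[0,0,0],[0,-1,20],35]
    - [[0,0,0],[0,0,15],35]
    - [[0,0,0],[0,0,8],35]
    - [[0,0,0],[0,0,3],35]
    - [[0,0,0],[0,0,0],35]

```text
time: 17.18
tool_pos: [0.4892, 0.1208, 0.1274]
tcp_rot: [-2.182, -2.26, 0.001]
wrist_force: [0.0, -0.8, 0.2]
width: 0.413
grip_force: 0.0
```

Request:
step_arm:
  targets:
    - [[0,0,0],[0,0,0],25]
    - [[0,0,0],[0,0,0],15]
    - [[0,0,0],[0,0,0],5]
    - [[0,0,0],[0,0,0],5]
    - [[0,0,0],[0,0,0],5]
  grip_force: 80

```text
time: 17.6
tool_pos: [0.4897, 0.121, 0.1285]
tcp_rot: [2.182, 2.26, 0.002]
wrist_force: [-2.4, 0.1, 5.9]
width: 0.109
grip_force: 80.9
```

```bash
python3 st.py; python3 go.py
```

```text
t 17.60 u 44.9 v-err 55.0 z 128.5 yawerr -12.49 tilt [0.0013 0.0004] F u,v,z 0.7 2.3 5.9 w 0.109 M [0.11 0.24 0.09]
17.6 psi 2.012387837587372 local mm [-0.2  0.3  2.5] [0.19 0.12 2.12 0.   0.89 0.16]
```

Request:
step_arm:
  targets:
    - [[0,0,0],[0,0,-2],5]
    - [[0,0,0.08],[0,0,0],5]
    - [[0,0,0.08],[0,0,0],5]
    - [[0,0,0.08],[0,0,0],5]
    - [[0,0,0.08],[0,0,0],5]

```text
time: 18.02
tool_pos: [0.4891, 0.1208, 0.1291]
tcp_rot: [2.517, 1.879, -0.0]
wrist_force: [0.2, 0.0, -2.3]
width: 0.108
grip_force: 80.0
```

```bash
python3 st.py
```

```text
t 18.02 u 44.8 v-err 55.8 z 129.1 yawerr -31.01 tilt [-0.0002 -0.0002] F u,v,z 0.0 -0.2 -2.3 w 0.108 M [0.06 0.01 0.32]
```

Request:
step_arm:
  targets:
    - [[0,0,0.08],[0,0,0],5]
    - [[0,0,0.08],[0,0,0],5]
    - [[0,0,0.08],[0,0,0],5]
    - [[0,0,0.08],[0,0,0],5]

```text
time: 18.35
tool_pos: [0.4887, 0.1204, 0.129]
tcp_rot: [2.784, 1.455, -0.002]
wrist_force: [-0.7, -0.7, -1.6]
width: 0.113
grip_force: 80.1
```

```bash
python3 st.py
```

```text
t 18.35 u 44.5 v-err 56.2 z 129.0 yawerr -49.33 tilt [-0.001  -0.0011] F u,v,z -0.5 0.8 -1.6 w 0.113 M [-0.22  0.05  0.29]
```

Request:
step_arm:
  targets:
    - [[0,0,0.07],[0,0,0],5]
    - [[0,0,0.07],[0,0,0],5]
    - [[0,0,0.07],[0,0,0],5]
    - [[0,0,0.07],[0,0,0],5]
  grip_force: 110

```text
time: 18.68
tool_pos: [0.4885, 0.12, 0.129]
tcp_rot: [2.958, 1.053, -0.003]
wrist_force: [-1.0, -3.3, 0.3]
width: 0.1
grip_force: 109.4
```

```bash
python3 st.py
```

```text
t 18.68 u 44.2 v-err 56.5 z 129.0 yawerr -65.31 tilt [-0.0016 -0.002 ] F u,v,z -3.0 1.8 0.3 w 0.1 M [-0.45  0.26  0.4 ]
```

Request:
step_arm:
  targets:
    - [[0,0,0.06],[0,0,0],5]
    - [[0,0,0.06],[0,0,0],5]
    - [[0,0,0.04],[0,0,0],5]
    - [[0,0,0],[0,0,0],5]

```text
time: 19.02
tool_pos: [0.4884, 0.1198, 0.1291]
tcp_rot: [3.032, 0.816, -0.004]
wrist_force: [-2.1, -4.7, 1.3]
width: 0.104
grip_force: 109.4
```

```bash
python3 st.py
```

```text
t 19.02 u 44.0 v-err 56.6 z 129.1 yawerr -74.36 tilt [-0.0019 -0.0023] F u,v,z -4.0 3.2 1.3 w 0.104 M [-0.84  0.39  0.2 ]
```

Request:
step_arm:
  targets:
    - [[0,0,0.04],[0,0,0],5]
    - [[0,0,0.04],[0,0,0],5]
    - [[0,0,0.03],[0,0,0],5]

```text
time: 19.27
tool_pos: [0.4884, 0.1198, 0.1291]
tcp_rot: [3.072, 0.65, -0.004]
wrist_force: [-2.8, -5.0, 2.1]
width: 0.101
grip_force: 109.7
```

```bash
python3 st.py; python3 go.py
```

```text
t 19.27 u 44.1 v-err 56.6 z 129.1 yawerr -80.62 tilt [-0.002  -0.0022] F u,v,z -4.1 4.0 2.1 w 0.101 M [-0.72  0.4   0.48]
19.2667 psi -66.11978318249837 local mm [ 1.9 -0.2  3.1] [ 0.19  0.12  2.13 -0.    0.9   1.35]
```

Request:
step_arm:
  targets:
    - [[0,0,0],[0,0,0],5]
    - [[0,0,0],[0,0,0],20]
    - [[0,0,0],[0,0,0],32]
    - [[0,0,0],[0,0,0],32]
    - [[0,0,0],[0,0,0],32]

```text
time: 19.68
tool_pos: [0.4895, 0.121, 0.1297]
tcp_rot: [-3.074, -0.649, -0.001]
wrist_force: [0.1, 0.3, 0.2]
width: 0.371
grip_force: 0.0
```

Request:
step_arm:
  targets:
    - [[0,0,0],[0,0,-5],32]
    - [[0,0,0],[0,0,-20],32]
    - [[0,0,0],[0,0,-30],32]
    - [[0,0,0],[0,0,-30],32]
    - [[0,0,0],[0,0,-30],32]

```text
time: 20.1
tool_pos: [0.4889, 0.1209, 0.2459]
tcp_rot: [-3.074, -0.649, 0.001]
wrist_force: [0.2, 0.5, 0.4]
width: 0.373
grip_force: 0.0
```

Request:
step_arm:
  targets:
    - [[0,0,0],[20,0,-25],32]
    - [[0,0,0],[30,0,-25],32]
    - [[0,0,0],[30,0,0],32]
    - [[0,0,0],[30,0,0],32]
    - [[0,0,0],[0,0,0],32]

```text
time: 20.52
tool_pos: [0.5942, 0.1671, 0.2956]
tcp_rot: [-3.073, -0.649, -0.008]
wrist_force: [-0.1, -0.8, -0.9]
width: 0.374
grip_force: 0.0
```

```bash
python3 st.py; python3 - <<'E'
from h import *
a=read_camera("top");b=save("side","s5.png")
B=cv2.resize(b[160:250,220:340],None,fx=6,fy=6,interpolation=cv2.INTER_CUBIC)
cv2.imwrite("pics/c7.png",B[:,:,::-1])
E
python3 kf.py pics/s5.png 2>&1 | tail -3; python3 st.py
```

```text
t 20.52 u 63.4 v-err -57.6 z 295.6 yawerr -80.64 tilt [0.005  0.0019] F u,v,z -0.8 0.3 -0.9 w 0.374 M [-0.01 -0.07  0.04]
side 66
['side'] [[0.7276, 0.4894, 0.1165, 1.3], [0.7265, 0.4894, 0.1165, 1.2], [0.7264, 0.4879, 0.115, 1.2], [0.7216, 0.4879, 0.118, 1.3]]
['side'] [[0.7276, 0.4894, 0.1165, 1.3], [0.7265, 0.4894, 0.1165, 1.2], [0.7264, 0.4879, 0.115, 1.2], [0.7216, 0.4879, 0.118, 1.3]]
t 20.62 u 62.9 v-err -53.4 z 294.2 yawerr -80.64 tilt [-0.0009 -0.0001] F u,v,z 0.3 0.8 -0.5 w 0.376 M [0.   0.01 0.01]
```

View pics/c7.png

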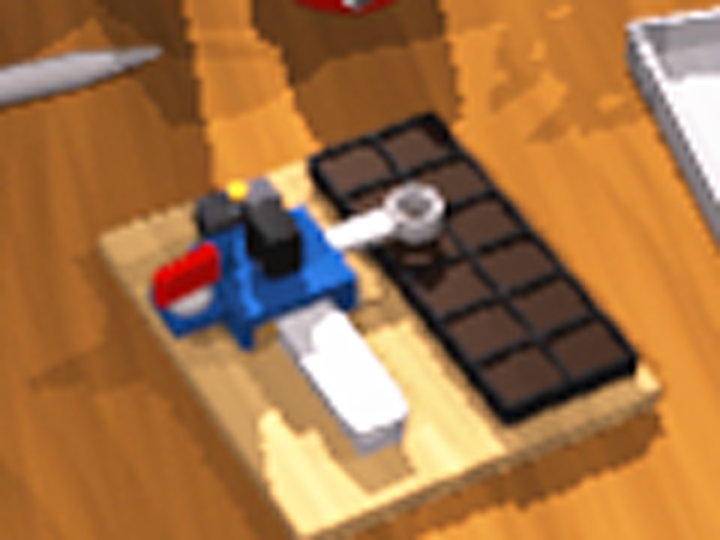

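The final crop shows the carriage hard against the stop, the ring over the tray and the bar turned across at about 1.3–1.4 rad. Nothing else has moved and the gripper is clear, so I'm handing it in.

```bash
python3 -c "
from workcell import finish_job
print(finish_job())"
```

```text
the job is handed in; nothing more can be done
None
```

The job is handed in at about 21 s: the larger carriage is on the rail and up against the end stop, which I felt at about 18 N, and its knob is turned to about 1.4 rad, but I inferred that the button is fully in from the stop force and a picture rather than measuring it.

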